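Tip the teal dot template out of its holder and lay it on the cork mat

ROBOT

A 6-joint arm with a two-finger parallel gripper is mounted at the origin on the work surface. World frame = base frame: x ahead of the robot, y to its left, z up, the work surface at z = 0. Lengths are in m, angles in rad, forces in N, time in s.
With the tool pointing down it reaches from about 0.35 to 0.975 m from the base axis. Payload 4.9 kg.
Tool frame: the origin (TCP) lies midway between the tips of the shut fingers; the grasp point (between the pads) lies 19 mm behind it; z points along the fingers, y is the direction in which the jaws open and shut (so a half turn about z gives the same grasp; the last joint's range is limited). The gripper opens to 85 mm and grips with 20 to 120 N. Pads are 22 mm wide; open, the fingers measure 114 mm over their backs; the gripper's body (76 mm by 85 mm) begins 54 mm behind the grasp point. The pads swing forward as they close: fully open they stand 13 mm farther back than shut.
Start: joints at [-1.308, 0.053, 1.613, -0, 1.476, -0.119], TCP at [0.233, -0.58, 0.202] pointing down, gripper open.
Joint ranges: [-3.01, 3.01], [-1.01, 2.22], [0.06, 2.58], [-1.02, 4.17], [0.09, 2.62], [-3.14, 3.14]. Speed limits (rad/s): [2.57, 2.57, 3.14, 3.14, 3.14, 3.14].

INTERFACE

Orientations are given as a rotation vector (axis times angle).
In Python, from station import ctrl gives the robot as it stands.
- The arm moves only by the shell command python3 -m jog 'ROWS' [FORCE]. ROWS is JSON, one flat list of numbers, 7 for each row, row after row: the opening, from 0 (shut) to 1 (fully open), then the shift along the tool's x, y, z in m, then the turn, a rotation vector about the tool's x, y, z in degrees. A call has 1 to 10 rows; each row shifts and turns the commanded pose from where the row before left it, along the tool's axes as they then stand; what a row does not reach is not made up. A row lasts 1/8 s, in which the tool goes at most 62.5 mm and 10.7 degrees, less where a joint would pass 70% of its speed; a pose out of reach is approached as far as the arm can. A call with a gripper value outside its range is refused whole. The fingers move at their own pace and stop on an object; FORCE is the grip in N (left out, the last holds). Time passes only in rows, so rows that do not move let the fingers close. It gives the time, the measured TCP pose, the force and the opening at its end, in the units of the state.
- ctrl.get_obs(): the state, without advancing time (a new reading comes with each control period).
- ctrl.get_image(name): name is "scene" or "top" or "wrist"; returns a dict with "image" (420x560x3 uint8, blue, green, red), "camera_matrix" (3x3 intrinsics, pixels), "dist_coeffs" ([k1, k2, p1, p2, k3] as OpenCV has them; the pictures are not rectified), "rvec" (rotation vector, rad) and "tvec" (3), from world to camera coordinates, as OpenCV has them; the wrist camera has in their place "mount" (4x4, takes a point from camera to tool coordinates, whose origin is the TCP and whose axes are the flange's). Camera axes: x right, y down, z forward; pixel columns grow to the right and rows downward; lengths in m; the calibration is good to about 2 mm. A picture is of the moment at which its call begins: read the wrist's pose just before it. There is no depth.
- ctrl.finish_job(): hands the job in, once; it reports no verdict.
Trained networks look in a picture, given as the dict that the camera call returned (one of the last four; its "shot" number tells which), for a name from the list of things; names that differ only in an ending like _2 or _b are one class to them, and where a whole thing is asked for, a point or a joint stands for the part that bears it (a point fixed in the world has none). Each returns a list of dicts, best first, with "p" (0 to 1); they miss things now and then, are a little off and sometimes report something else, mostly with a low value. They report only what shows in the picture. A call takes as long as a camera call. They do not tell look-alikes from the thing itself.
- ctrl.boxes_of(target, picture): "box" ([centre column, centre row, width, height] in pixels, round what is visible of it).
The state is a dict: "t": time; "q": joint angles; "dq": joint speeds; "effort": joint torques, N m; "tool_pos": TCP position; "tool_rot": TCP orientation; "contact_force": force on the tool from outside, world axes, zero at the start; "wrist_torque": the same for the moment, N m; "opening": finger opening in m.
Only numpy, scipy, OpenCV 4.12 (cv2) and the standard library are available. Lean on these libraries where they do the work, as an engineer would, in place of code of your own. Each camera call takes 0.05 s, during which the arm holds its last target. There are 200 camera calls.

TASK

Press down the open end of the teal dot template so that its other end tips up out of its wooden holder, then take it by the raised end and lay it flat in the middle of the cork mat, lengthwise along it. Leave the yellow and white templates lying as they are.

Things in the scene. Friction and masses are not known exactly. Their poses are not given: they have to be found in the camera images.
- teal_mid (a point): Centre of the teal drilling template: flat painted aluminium strip 130 x 46 x 4 mm, about 65 g, with two rings of dark dots and a grey press spot. x runs along its length towards the spot (43 mm from this point), y across, z up. It starts level on the rocker of its holder, top face flush with the holder's top; 3 mm side gaps leave no room for fingers. Tipped up, it can be gripped across its raised -x end.
- holder_teal: Pale wooden holder under the teal template, 150 (x) x 80 x 40 mm high, origin under its middle. Slot 52 mm wide, open at +x, 7 mm wall at -x. In it a stiff steel rocker, pivot across the middle 32 mm up: pushing the strip's +x end down with 2 to 4 N tips strip and rocker to a stop at 0.34 rad, -x end 21 mm above the holder's top. It stays so when let go; an end lip stops the strip sliding.
- yellow_mid (a point): Centre of the yellow template, a bystander of the same size, lying in its own holder of the same kind; axes as for the teal one.
- white_mid (a point): Centre of the white template, a bystander of the same size, lying in its own holder of the same kind; axes as for the teal one.
- mat_top (a point): Centre of the top face of the brown cork mat fixed to the table, 190 (x, its length) x 100 (y) mm, 6 mm thick; this point is 6 mm above the table, z up.
Not all that is in view belongs to the job. Leave any grey or pink look-alike of the part that bears mat_top alone. Of the things that look like the part that bears teal_mid, the larger one is meant.

How it is judged:
By the outcome, as a careful person would: the job done as asked, in the order asked, and still so for the second after the job is handed in, with the robot touching nothing.
It also fails if it takes over 48 s, if anything falls off the work surface, if the arm or the gripper's body presses on something with over 40 N, if the wrist force passes 120 N, or if a joint passes its speed limit or range.

## Working session

There is one attempt and no reset: what is moved stays moved. The work goes in short steps, Python scripts to look and compute and a shell command to move; the robot and the scene stay as the last step left them, time stands still between calls to the robot, and variables do not carry over. Pictures are saved under pics/ and viewed, about 8 in all and at most 12, crops included, and the job is handed in when it is done.

```bash
mkdir -p pics; ls; python3 - <<'E'
from station import ctrl
import cv2
o=ctrl.get_obs();print(o['t'],o['tool_pos'],o['tool_rot'],o['opening'])
for n in("top","scene"):
    p=ctrl.get_image(n);cv2.imwrite(f'pics/{n}0.png',p['image'])
    for t in("teal_mid","holder_teal","mat_top"):
        print(n,t,[(round(b['p'],2),[round(x) for x in b['box']]) for b in ctrl.boxes_of(t,p)[:5]])
E
```

```text
pics
0.0 [ 0.23268889 -0.57930106  0.20035767] [-3.08242867e+00 -5.95722103e-01  2.31381351e-04] 0.08512519285122284
top teal_mid [(0.97, [188, 130, 40, 24]), (0.82, [243, 176, 32, 57])]
top holder_teal [(0.85, [244, 177, 48, 79])]
top mat_top [(0.94, [331, 181, 57, 90]), (0.77, [333, 297, 56, 98]), (0.61, [212, 284, 69, 103])]
scene teal_mid [(0.84, [334, 246, 56, 56]), (0.71, [420, 291, 53, 23]), (0.23, [333, 255, 77, 83])]
scene holder_teal [(0.86, [331, 255, 79, 83])]
scene mat_top [(0.59, [327, 176, 51, 59]), (0.57, [233, 276, 59, 90]), (0.56, [213, 188, 47, 59])]
```

View pics/top0.png

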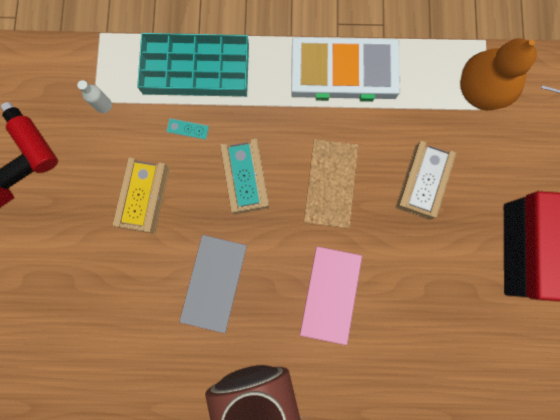

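View pics/scene0.png

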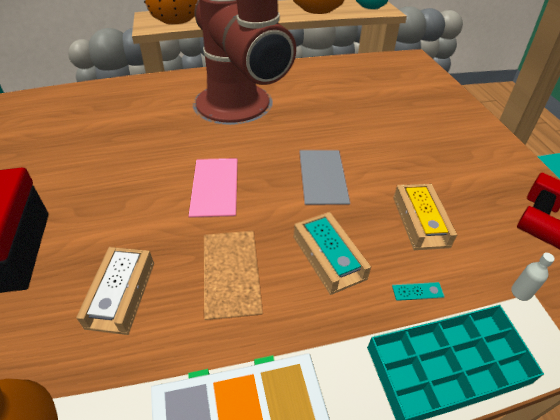

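Top view: the big teal strip is at (243,176) with its spot towards the top of the image (240,156). The cork mat is at (331,183), the small teal decoy at (188,130), and the grey and pink mats below. Next I'll measure the strip and mat.

```bash
cat > h.py <<'E'
import cv2,numpy as np
from station import ctrl
def ground(p,uv,z):
    K,d=np.array(p['camera_matrix']),np.array(p['dist_coeffs'])
    n=cv2.undistortPoints(np.float64(uv).reshape(-1,1,2),K,d).reshape(-1,2)
    if 'mount' in p:
        T=p['T']@np.array(p['mount']);R,c=T[:3,:3],T[:3,3]
    else:
        r=cv2.Rodrigues(np.array(p['rvec'],float))[0];R=r.T;c=-R@np.array(p['tvec'],float).ravel()
    ray=np.c_[n,np.ones(len(n))]@R.T
    return c+ray*((z-c[2])/ray[:,2])[:,None]
def get(n):
    o=ctrl.get_obs();p=ctrl.get_image(n)
    T=np.eye(4);T[:3,:3]=cv2.Rodrigues(np.array(o['tool_rot'],float))[0];T[:3,3]=o['tool_pos'];p['T']=T
    return p
def rect(p,mask,z):
    c=max(cv2.findContours(mask.astype('uint8'),cv2.RETR_EXTERNAL,cv2.CHAIN_APPROX_NONE)[0],key=cv2.contourArea)
    g=ground(p,c.reshape(-1,2),z)
    return cv2.minAreaRect((g[:,:2]*1000).astype('float32')),c
def boxmask(m,b,pad=4):
    o=np.zeros_like(m,bool);u,v,w,h=b;s=np.s_[int(max(0,v-h/2-pad)):int(v+h/2+pad),int(max(0,u-w/2-pad)):int(u+w/2+pad)];o[s]=m[s];return o
def hsv(p): return [x.astype(int) for x in cv2.split(cv2.cvtColor(p['image'],cv2.COLOR_BGR2HSV))]
E
python3 - <<'E'
from h import *
for n,tb,mb in(("top",[243,176,32,57],[331,181,57,90]),("scene",[334,246,56,56],[233,276,59,90])):
    p=get(n);H,S,V=hsv(p)
    m=boxmask((H>75)&(H<100)&(S>90),tb);m=cv2.morphologyEx(m.astype('uint8'),cv2.MORPH_CLOSE,np.ones((9,9)))
    print(n,'teal',rect(p,m,.040)[0])
    print([H[176,251],S[176,251],V[176,251]],'cork',H[183,331],S[183,331],V[183,331], 'wood',H[240,331],S[240,331],V[240,331])
p=get("top")
print('spot',ground(p,[[240,156]],.04),'mat corners',ground(p,[[315,140],[358,142],[350,227],[305,224]],.006))
p=get("scene")
print('spot',ground(p,[[343.5,261.5]],.04),'mat corners',ground(p,[[204,234],[254,232],[262,314],[203,318]],.006))
E
```

```text
top teal ((602.3670043945312, 97.994873046875), (130.5447540283203, 45.07106018066406), 11.734490394592285)
[np.int64(87), np.int64(154), np.int64(169)] cork 16 112 186 wood 14 141 170
scene teal ((607.5525512695312, 95.05709838867188), (132.56790161132812, 47.364356994628906), 11.688488006591797)
[np.int64(13), np.int64(175), np.int64(179)] cork 103 15 150 wood 87 255 175
spot [[0.64248254 0.10651082 0.04      ]] mat corners [[ 0.69235905 -0.05650096  0.006     ]
 [ 0.68967622 -0.15262653  0.006     ]
 [ 0.49814843 -0.13434334  0.006     ]
 [ 0.50260459 -0.03666198  0.006     ]]
spot [[0.65013354 0.10395552 0.04      ]] mat corners [[ 0.50094531 -0.13375707  0.006     ]
 [ 0.51723119 -0.03484626  0.006     ]
 [ 0.70206648 -0.05647041  0.006     ]
 [ 0.68815845 -0.1555914   0.006     ]]
```

```bash
cat >> h.py <<'E'
def plan(pos,yaw,tilt=0):
    """Turn (deg, tool axes), then shift (mm, in tool axes before and after the turn) to reach pose; tool x at yaw, z down, then tilt about tool y."""
    from scipy.spatial.transform import Rotation as R
    o=ctrl.get_obs();A=R.from_rotvec(o['tool_rot']);B=R.from_euler('ZXY',[yaw,180,tilt],degrees=True)
    d=(np.array(pos)-o['tool_pos'])*1000
    print('turn',(A.inv()*B).as_rotvec(degrees=True).round(2),'shift before',A.inv().apply(d).round(1),'after',B.inv().apply(d).round(1))
    print('t',o['t'],'pos',np.round(o['tool_pos'],4),'F',np.round(o['contact_force'],1),'open',round(o['opening'],4))
E
python3 -c "
from h import *
plan([.604,.096,.2],11.7)"
```

```text
turn [ 0.    0.   10.18] shift before [ 596.3 -489.     1.6] after [ 500.5 -586.7    1.7]
t 0.6 pos [ 0.2328 -0.58    0.2017] F [-0.4 -0.1 -0.1] open 0.0847
```

```bash
python3 -m jog '[0,0,0,0,0,0,10.2, 0,0.035,-0.041,0,0,0,0, 0,0.035,-0.041,0,0,0,0, 0,0.035,-0.041,0,0,0,0, 0,0.035,-0.041,0,0,0,0, 0,0.035,-0.041,0,0,0,0, 0,0.035,-0.041,0,0,0,0, 0,0.035,-0.041,0,0,0,0, 0,0.035,-0.041,0,0,0,0, 0,0.035,-0.041,0,0,0,0]' 60
python3 -m jog '[0,0.035,-0.041,0,0,0,0, 0,0.035,-0.041,0,0,0,0, 0,0.035,-0.041,0,0,0,0, 0,0.035,-0.041,0,0,0,0, 0,0.035,-0.041,0,0,0,0, 0,0,0,0,0,0,0, 0,0,0,0,0,0,0]'
python3 - <<'E'
from h import *
plan([.604,.096,.2],11.7)
p=get('wrist');cv2.imwrite('pics/w1.png',p['image'])
H,S,V=hsv(p);m=((H>75)&(H<100)&(S>90)).astype('uint8');m=cv2.morphologyEx(m,cv2.MORPH_CLOSE,np.ones((15,15)))
r,c=rect(p,m,.04);print(r,cv2.boundingRect(c))
E
```

```text
t: 1.85
tool_pos: [0.4674, -0.1533, 0.202]
tool_rot: [3.125, 0.319, 0.001]
contact_force: [0.1, -0.4, -0.6]
opening: 0.0001
t: 2.72
tool_pos: [0.5964, 0.0811, 0.2014]
tool_rot: [3.125, 0.32, -0.001]
contact_force: [0.2, 0.3, 0.1]
opening: -0.0
turn [ 0.02  0.03 -0.  ] shift before [ 10.5 -13.    1.4] after [ 10.5 -13.    1.4]
t 2.725 pos [0.5964 0.0811 0.2014] F [0.2 0.3 0.1] open -0.0
((603.9037475585938, 97.84567260742188), (128.9883575439453, 45.77309799194336), 11.594562530517578) (245, 119, 42, 113)
```

View pics/w1.png

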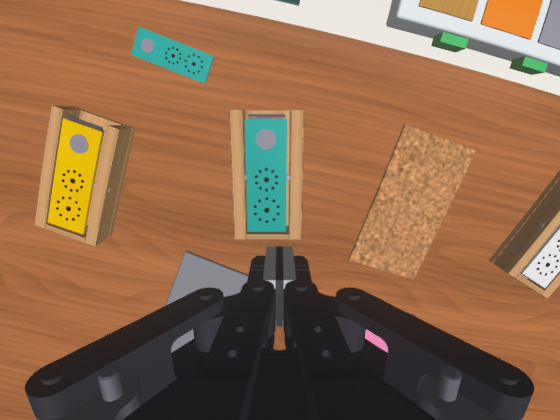

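Wrist view: strip level in its holder, spot at (266,139), cork mat at (412,200). The wrist estimate agrees with the top camera. Now hover over the spot.

```bash
python3 - <<'E'
from h import *
p=get('wrist')
g=ground(p,[[405,125],[475,150],[413,277],[350,257]],.006)[:,:2];print('mat',g.round(4),g.mean(0).round(4))
plan([.6465,.1062,.060],11.6)
E
```

```text
mat [[ 0.6953 -0.0547]
 [ 0.686  -0.152 ]
 [ 0.5013 -0.1315]
 [ 0.5137 -0.0353]] [ 0.5991 -0.0934]
turn [0.02 0.   0.  ] shift before [ 54.4 -15.3 141.7] after [ 54.4 -15.3 141.7]
t 2.825 pos [0.5962 0.0803 0.2017] F [-0.7  0.1 -0.1] open -0.0001
```

```bash
python3 -m jog '[0,0.027,-0.0075,0.02,0,0,0, 0,0.0275,-0.0075,0.04,0,0,0, 0,0,0,0.04,0,0,0, 0,0,0,0.025,0,0,0, 0,0,0,0.014,0,0,0, 0,0,0,0,0,0,0, 0,0,0,0,0,0,0]'
python3 - <<'E'
from h import *
plan([.6465,.1062,.030],11.6)
E
```

```text
t: 3.7
tool_pos: [0.648, 0.1067, 0.0645]
tool_rot: [3.125, 0.319, 0.004]
contact_force: [0.1, -0.6, 1.1]
opening: 0.0
turn [ 0.03 -0.16  0.05] shift before [-1.7  0.2 34.5] after [-1.6  0.2 34.5]
t 3.7 pos [0.648  0.1067 0.0645] F [ 0.1 -0.6  1.1] open 0.0
```

```bash
python3 -m jog '[0,0,0,0.008,0,0,0, 0,0,0,0.008,0,0,0, 0,0,0,0.004,0,0,0, 0,0,0,0.004,0,0,0, 0,0,0,0.003,0,0,0, 0,0,0,0.003,0,0,0, 0,0,0,0,0,0,0]'
python3 -m jog '[0,0,0,0.002,0,0,0, 0,0,0,0.002,0,0,0, 0,0,0,0,0,0,0]'
```

```text
t: 4.58
tool_pos: [0.6467, 0.107, 0.0323]
tool_rot: [-3.125, -0.319, 0.001]
contact_force: [0.4, -1.4, -0.1]
opening: -0.0
t: 4.95
tool_pos: [0.6467, 0.107, 0.0283]
tool_rot: [-3.125, -0.32, 0.001]
contact_force: [0.1, 0.2, 0.6]
opening: 0.0
```

```bash
python3 -m jog '[0,0,0,0.002,0,0,0, 0,0,0,0.001,0,0,0, 0,0,0,0,0,0,0]'
python3 - <<'E'
from h import *
p=get('wrist');q=get('scene')
a=p['image'];b=cv2.resize(q['image'][190:330,240:427],None,fx=3,fy=3)
cv2.imwrite('pics/w2.png',cv2.resize(np.hstack([a[:, 100:480],b]),None,fx=.8,fy=.8))
E
```

```text
t: 5.32
tool_pos: [0.6468, 0.107, 0.0255]
tool_rot: [-3.125, -0.319, 0.0]
contact_force: [-0.4, 0.4, 0.8]
opening: 0.0002
```

View pics/w2.png

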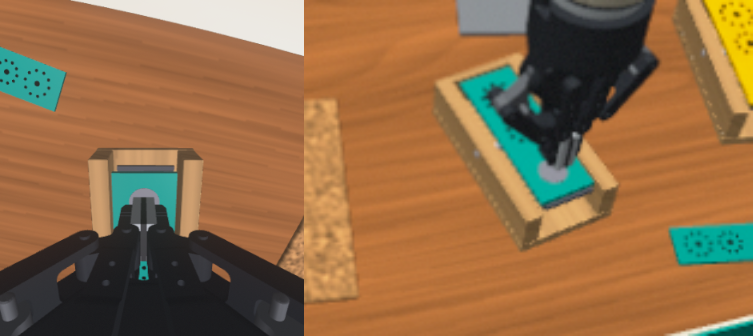

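The +x end has gone down with the finger on the spot. I'll press on to the stop, watching the force.

```bash
python3 -m jog '[0,0,0,0.0015,0,0,0, 0,0,0,0,0,0,0]'
python3 -m jog '[0,0,0,0.0015,0,0,0, 0,0,0,0,0,0,0]'
```

```text
t: 5.68
tool_pos: [0.6468, 0.107, 0.0239]
tool_rot: [-3.125, -0.32, 0.0]
contact_force: [0.2, 0.1, 0.0]
opening: -0.0003
t: 5.92
tool_pos: [0.6467, 0.107, 0.0224]
tool_rot: [-3.125, -0.32, 0.001]
contact_force: [0.8, 0.0, 0.2]
opening: 0.0003
```

```bash
python3 -m jog '[0,0,0,0.0015,0,0,0, 0,0,0,0,0,0,0]'
python3 -m jog '[0,0,0,0.0015,0,0,0, 0,0,0,0,0,0,0]'
python3 - <<'E'
from h import *
q=get('scene')
cv2.imwrite('pics/s3.png',cv2.resize(q['image'][190:330,260:400],None,fx=4,fy=4))
E
```

```text
t: 6.18
tool_pos: [0.6468, 0.107, 0.0209]
tool_rot: [-3.125, -0.32, 0.001]
contact_force: [-0.4, -0.1, 0.2]
opening: -0.0002
t: 6.42
tool_pos: [0.6468, 0.107, 0.0194]
tool_rot: [-3.125, -0.32, 0.001]
contact_force: [-0.2, 0.2, -0.3]
opening: -0.0004
```

View pics/s3.png

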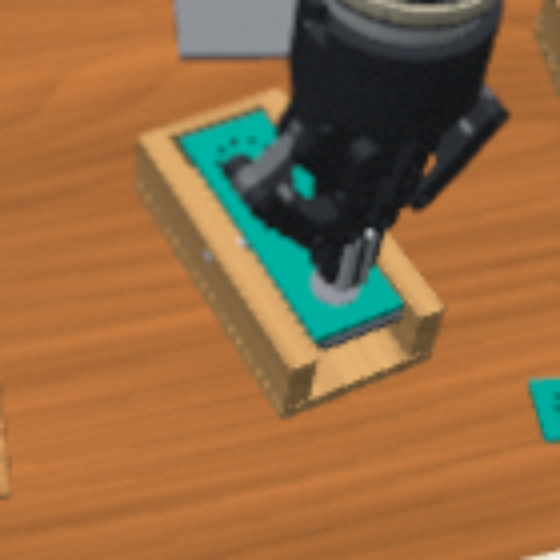

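```bash
python3 - <<'E'
from h import *
q=get('scene')
y=np.radians(11.6);X=np.array([np.cos(y),np.sin(y),0]);Y=np.array([-np.sin(y),np.cos(y),0]);Z=np.array([0,0,1.]);o=np.array([.604,.0972,.032])
pr=lambda P:((cv2.projectPoints(np.float64(P),np.array(q['rvec']),np.array(q['tvec']),np.array(q['camera_matrix']),np.array(q['dist_coeffs']))[0].reshape(-1,2)-[260,190])*4).round(0).tolist()
for a in(0,.34):
    x=np.cos(a)*X-np.sin(a)*Z;n=np.sin(a)*X+np.cos(a)*Z
    print(a,pr([o+.008*n+s*x+w*Y for s,w in((.065,.023),(.065,-.023),(-.065,-.023),(-.065,.023),(.043,0))]))
print('tcp',pr([ctrl.get_obs()['tool_pos']]), 'holder top +x corners',pr([o+.008*Z+.075*X+s*.04*Y for s in(1,-1)]))
E
```

```text
0 [[404.0, 297.0], [316.0, 332.0], [180.0, 132.0], [262.0, 104.0], [335.0, 278.0]]
0.34 [[395.0, 324.0], [309.0, 359.0], [189.0, 111.0], [273.0, 82.0], [331.0, 298.0]]
tcp [[332.0, 306.0]] holder top +x corners [[448.0, 301.0], [294.0, 363.0]]
```

```bash
cat >> h.py <<'E'
def cam(p):
    if 'mount' in p:
        M=np.linalg.inv(p['T']@np.array(p['mount']));return cv2.Rodrigues(M[:3,:3])[0],M[:3,3]
    return np.array(p['rvec'],float),np.array(p['tvec'],float)
def proj(p,P): return cv2.projectPoints(np.float64(P),*cam(p),np.array(p['camera_matrix']),np.array(p['dist_coeffs']))[0].reshape(-1,2)
def strip(a,mid=(.604,.0972),yaw=11.6,ss=(.065,-.065)):
    y=np.radians(yaw);X=np.array([np.cos(y),np.sin(y),0]);Y=np.array([-np.sin(y),np.cos(y),0]);Z=np.array([0,0,1.]);o=np.array([*mid,.032])
    x=np.cos(a)*X-np.sin(a)*Z;n=np.sin(a)*X+np.cos(a)*Z
    return [o+.008*n+s*x+w*Y for s,w in((ss[0],.023),(ss[0],-.023),(ss[1],-.023),(ss[1],.023))]
E
python3 - <<'E'
from h import *
out=[]
for n in('wrist','scene','top'):
    p=get(n);im=p['image'];k=1
    if n!='wrist':
        u,v=(260,190) if n=='scene' else (205,120)
        im=cv2.resize(im[v:v+140,u:u+100],None,fx=3,fy=3);k=3
    else: u=v=0
    for a,c in((0,(0,0,255)),(.34,(0,255,0))):
        cv2.polylines(im,[((proj(p,strip(a))-[u,v])*k).astype(int)],True,c,1)
    cv2.circle(im,tuple(((proj(p,[p['T'][:3,3]])[0]-[u,v])*k).astype(int).tolist()),3,(255,0,255),1)
    out.append(im[:420,150:430] if n=='wrist' else im[:, :255])
cv2.imwrite('pics/o4.png',np.hstack(out))
E
```

```text
(no output)
```

View pics/o4.png

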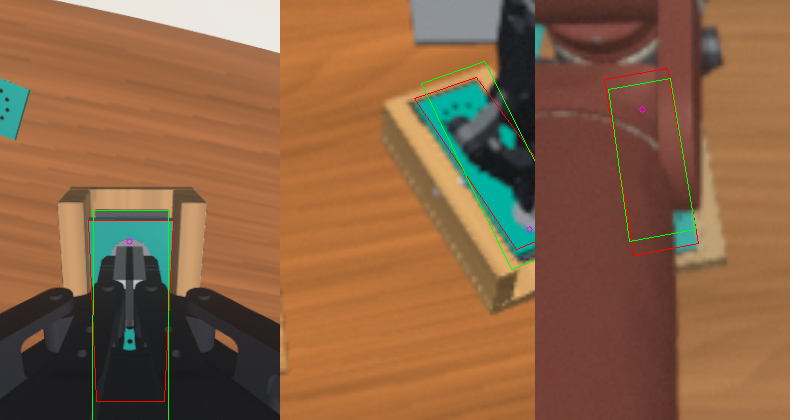

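```bash
python3 - <<'E'
from h import *
p=get('wrist');t=p['T'][:3,3];print(p['T'].round(3));print(np.array(p['mount']).round(3))
print(proj(p,[t,t+[0,0,.01],t+[0,0,.02],t+[0,0,.04]]).round(1))
o=ctrl.get_obs();print(o['q'],o['contact_force'],o['effort'])
cv2.imwrite('pics/w5.png',np.hstack([cv2.resize(i[200:340,230:330],None,fx=4,fy=4) for i in (cv2.imread('pics/w1.png'),p['image'])]))
E
```

```text
[[ 0.979  0.202  0.     0.647]
 [ 0.202 -0.979  0.     0.107]
 [ 0.     0.    -1.     0.02 ]
 [ 0.     0.     0.     1.   ]]
[[ 0.    -0.96  -0.281  0.072]
 [ 1.     0.     0.001 -0.   ]
 [-0.    -0.281  0.96  -0.173]
 [ 0.     0.     0.     1.   ]]
[[279.  241.6]
 [279.  248.2]
 [279.  255.4]
 [279.  272.7]]
[5.05477922e-02 2.90519650e-01 1.66516375e+00 3.00408381e-05
 1.18584564e+00 1.41756137e+00] [ 0.66670759  0.27428577 -0.26910314] [-2.41273165e-04 -4.53755522e+01 -3.27738404e+01  1.85776139e-04
  2.69584843e-04  1.17786007e-05]
```

View pics/w5.png

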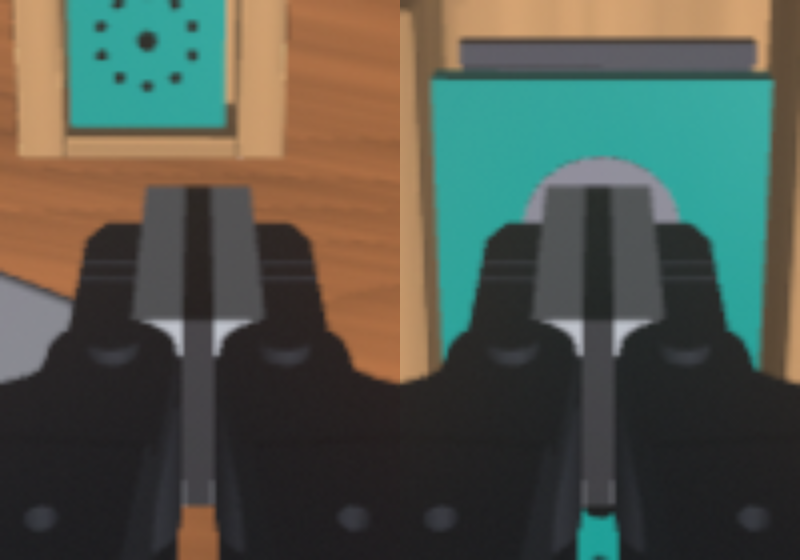

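```bash
python3 - <<'E'
from h import *
p=get('wrist');print(np.array(p['camera_matrix']).round(1).tolist(),np.array(p['dist_coeffs']).round(3))
for a in(0,.1,.2,.3,.34,.4): 
  print(a,proj(p,strip(a)[:2]).round(1).tolist(), proj(p,strip(a,ss=(.0,-.065))[:2]).round(1).tolist())
im=p['image'];H,S,V=hsv(p)
for r in range(216,300,12):
    c=np.where((H[r]>80)&(H[r]<95)&(S[r]>120))[0];print(r,c[:1],c[-1:])
y=np.radians(11.6)
X=np.array([np.cos(y),np.sin(y),0]);Y=np.array([-np.sin(y),np.cos(y),0]);b=np.array([.604,.0972,0])
print('holder top +x corners',proj(p,[b+.075*X+s*Y+[0,0,z] for z in(.04,0) for s in(.04,.026,-.026,-.04)]).round(1).tolist())
E
```

```text
[[297.7, 0.0, 279.1], [0.0, 297.7, 208.6], [0.0, 0.0, 1.0]] [-0.057  0.     0.     0.     0.   ]
0 [[238.4, 220.2], [323.4, 220.3]] [[242.7, 321.6], [318.4, 321.7]]
0.1 [[239.9, 215.7], [321.8, 215.8]] [[242.6, 320.5], [318.4, 320.5]]
0.2 [[241.3, 212.6], [320.2, 212.7]] [[242.6, 319.2], [318.5, 319.3]]
0.3 [[242.7, 210.7], [318.7, 210.8]] [[242.6, 318.0], [318.5, 318.0]]
0.34 [[243.2, 210.3], [318.2, 210.4]] [[242.6, 317.4], [318.5, 317.5]]
0.4 [[243.9, 210.1], [317.3, 210.2]] [[242.6, 316.6], [318.5, 316.7]]
216 [] []
228 [239] [321]
240 [239] [321]
252 [240] [321]
264 [240] [320]
276 [240] [319]
288 [241] [319]
holder top +x corners [[205.9, 202.3], [232.1, 202.3], [329.8, 202.5], [356.0, 202.5], [220.1, 186.6], [241.2, 186.6], [319.9, 186.7], [341.0, 186.7]]
```

The pose reads z = 0.019, but the picture shows the strip still level and the visible tips only just at it. The real tips seem to sit nearly 20 mm behind the reported TCP. I'll keep pressing in small steps, watching force and tilt.

```bash
python3 -m jog '[0,0,0,0.002,0,0,0, 0,0,0,0.002,0,0,0, 0,0,0,0,0,0,0]'
python3 - <<'E'
from h import *
p=get('wrist');H,S,V=hsv(p);m=(H>80)&(H<95)&(S>120)
print('end row',np.where(m[150:,255])[0][:1]+150)
for a in(0,.1,.2,.34):print(a,proj(p,strip(a)[:2]).round(1).tolist())
E
```

```text
t: 7.15
tool_pos: [0.6466, 0.107, 0.0152]
tool_rot: [-3.125, -0.32, 0.001]
contact_force: [-0.4, 0.7, 1.0]
opening: 0.0003
end row [222]
0 [[237.4, 222.3], [324.8, 222.4]]
0.1 [[239.0, 217.6], [323.0, 217.7]]
0.2 [[240.5, 214.3], [321.4, 214.5]]
0.34 [[242.4, 211.9], [319.2, 212.1]]
```

```bash
python3 -m jog '[0,0,0,0.002,0,0,0, 0,0,0,0.002,0,0,0, 0,0,0,0,0,0,0]'
python3 -m jog '[0,0,0,0.002,0,0,0, 0,0,0,0.002,0,0,0, 0,0,0,0,0,0,0]'
cat >> h.py <<'E'
def endrow():
    p=get('wrist');H,S,V=hsv(p);m=(H>80)&(H<95)&(S>120)
    print('end row',np.where(m[150:,255])[0][:1]+150,'cols',[(r,np.where(m[r])[0][[0,-1]].tolist()) for r in(232,280)], 'model',[(a,round(proj(p,strip(a))[0][1],1)) for a in(0,.1,.2,.3,.34)])
    return p
E
python3 -c "
from h import *
p=endrow();q=get('scene')
cv2.imwrite('pics/c6.png',np.hstack([cv2.resize(p['image'][180:320,200:360],None,fx=3,fy=3),cv2.resize(q['image'][190:330,300:400],None,fx=3,fy=3)]))"
```

```text
t: 7.58
tool_pos: [0.6467, 0.107, 0.0113]
tool_rot: [-3.125, -0.319, 0.001]
contact_force: [0.2, -0.7, -0.0]
opening: -0.0001
t: 7.95
tool_pos: [0.6475, 0.1071, 0.008]
tool_rot: [-3.125, -0.32, -0.002]
contact_force: [1.1, 0.7, 1.3]
opening: -0.0
end row [224] cols [(232, [236, 324]), (280, [238, 322])] model [(0, np.float64(228.5)), (0.1, np.float64(223.3)), (0.2, np.float64(219.7)), (0.3, np.float64(217.5)), (0.34, np.float64(217.0))]
```

View pics/c6.png

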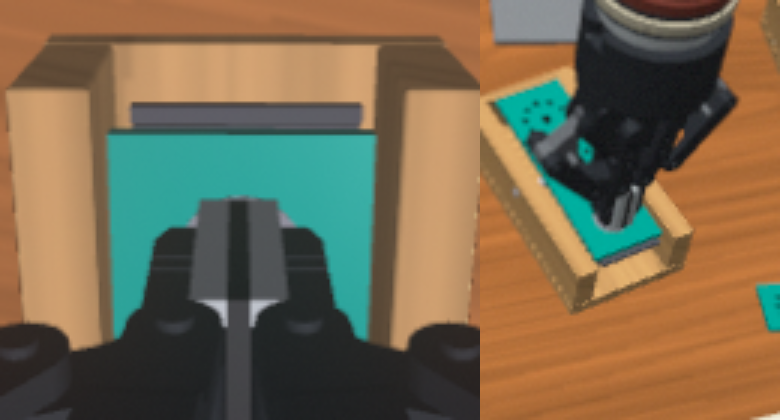

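Contact at a reported z of about 0.012, and the strip has now tilted about 0.1 rad. I'll continue down.

```bash
python3 -m jog '[0,0,0,0.002,0,0,0, 0,0,0,0.002,0,0,0, 0,0,0,0.002,0,0,0, 0,0,0,0,0,0,0]'
python3 -c "
from h import *
endrow()"
python3 -m jog '[0,0,0,0.002,0,0,0, 0,0,0,0.002,0,0,0, 0,0,0,0,0,0,0]'
python3 -c "
from h import *
endrow()"
```

```text
t: 8.55
tool_pos: [0.6469, 0.107, 0.0014]
tool_rot: [3.125, 0.32, 0.0]
contact_force: [2.2, 0.9, 2.0]
opening: -0.0
end row [223] cols [(232, [238, 322]), (280, [238, 322])] model [(0, np.float64(232.1)), (0.1, np.float64(226.6)), (0.2, np.float64(222.7)), (0.3, np.float64(220.3)), (0.34, np.float64(219.7))]
t: 8.98
tool_pos: [0.6467, 0.107, -0.0023]
tool_rot: [3.125, 0.32, -0.001]
contact_force: [0.2, 0.5, 3.4]
opening: -0.0003
end row [223] cols [(232, [238, 321]), (280, [238, 322])] model [(0, np.float64(234.6)), (0.1, np.float64(228.8)), (0.2, np.float64(224.7)), (0.3, np.float64(222.1)), (0.34, np.float64(221.5))]
```

```bash
python3 -m jog '[0,0,0,0.0015,0,0,0, 0,0,0,0.0015,0,0,0, 0,0,0,0,0,0,0]'
python3 -m jog '[0,0,0,0.001,0,0,0, 0,0,0,0.001,0,0,0, 0,0,0,0,0,0,0]'
python3 -c "
from h import *
endrow()"
```

```text
t: 9.4
tool_pos: [0.6482, 0.1071, -0.0031]
tool_rot: [3.125, 0.32, 0.003]
contact_force: [-0.7, -0.8, 12.5]
opening: 0.0001
t: 9.78
tool_pos: [0.6493, 0.1072, -0.0036]
tool_rot: [3.125, 0.32, 0.007]
contact_force: [-1.6, -1.1, 15.4]
opening: -0.0003
end row [223] cols [(232, [238, 322]), (280, [238, 322])] model [(0, np.float64(240.2)), (0.1, np.float64(234.2)), (0.2, np.float64(230.0)), (0.3, np.float64(227.2)), (0.34, np.float64(226.5))]
```

The stop is reached: force rises sharply to 12–15 N at a tilt of about 0.3 rad. Tips sit about 30 mm behind the reported TCP, so I'll use that for the grasp. Back off and check the strip stays up.

```bash
python3 -m jog '[0,0,0,-0.006,0,0,0, 0,0,0,-0.02,0,0,0, 0,0,0,-0.04,0,0,0, 0.7,0,0,-0.04,0,0,0, 0.7,0,0,-0.03,0,0,0, 0.7,0,0,0,0,0,0]'
cat >> h.py <<'E'
def gp(s,nn,a=.34,mid=(.604,.0972),yaw=11.6):
    y=np.radians(yaw);X=np.array([np.cos(y),np.sin(y),0]);Z=np.array([0,0,1.])
    return np.array([*mid,.032])+s*(np.cos(a)*X-np.sin(a)*Z)+nn*(np.sin(a)*X+np.cos(a)*Z)
E
python3 - <<'E'
from h import *
print(gp(-.048,.002-.034).round(4)); plan(gp(-.048,.06),11.6,-19.5)
E
```

```text
t: 10.58
tool_pos: [0.6487, 0.1071, 0.1324]
tool_rot: [3.125, 0.32, 0.009]
contact_force: [-0.1, -0.2, -0.7]
opening: 0.0542
[0.5492 0.086  0.0178]
turn [  0.06 -19.82   0.07] shift before [-71.1   0.6  27.4] after [-57.6   0.8  49.9]
t 10.575 pos [0.6487 0.1071 0.1324] F [-0.1 -0.2 -0.7] open 0.0542
```

```bash
python3 -m jog '[0.7,-0.02,0,0,0,-9.9,0, 0.7,-0.02,0,0,0,-9.9,0, 0.7,-0.024,0,0.02,0,0,0, 0.7,0,0.0008,0.023,0,0,0, 0.7,0,0,0,0,0,0, 0.7,0,0,0,0,0,0]'
python3 - <<'E'
from h import *
plan(gp(-.048,.06),11.6,-19.5)
p=get('wrist');q=get('scene');im=p['image']
for pp,i in((p,im),(q,q['image'])):
    for a,c in((0,(0,0,255)),(.34,(0,255,0))): cv2.polylines(i,[proj(pp,strip(a)).astype(int)],True,c,1)
cv2.imwrite('pics/g7.png',np.hstack([im[80:420,130:430],cv2.resize(q['image'][190:330,240:400],None,fx=2.43,fy=2.43)[:340]]))
E
```

```text
t: 11.32
tool_pos: [0.5717, 0.0907, 0.0996]
tool_rot: [3.045, 0.311, -0.533]
contact_force: [0.4, -0.4, 0.3]
opening: 0.0597
turn [0.02 0.34 0.07] shift before [ 5.5  0.1 -7.3] after [ 5.6  0.1 -7.3]
t 11.325 pos [0.5717 0.0907 0.0996] F [ 0.4 -0.4  0.3] open 0.0597
```

View pics/g7.png

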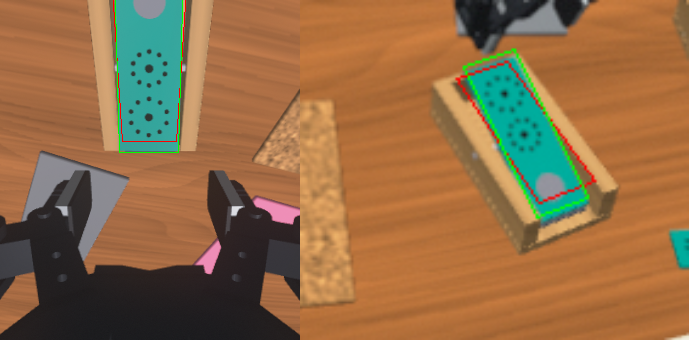

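The strip stays tipped and the 0.34 rad model (green) matches it. The fingers straddle it symmetrically (crop columns 89 and 211, strip centre 150). Tip depth at this opening comes to about 39 mm behind the TCP. Now go down along the strip normal and grip.

```bash
python3 -m jog '[0.7,0.0055,0,0.01,0,0.3,0, 0.7,0,0,0.02,0,0,0, 0.7,0,0,0.02,0,0,0, 0.7,0,0,0.015,0,0,0, 0.7,0,0,0.01,0,0,0, 0.7,0,0,0.005,0,0,0, 0.7,0,0,0.003,0,0,0, 0.7,0,0,0,0,0,0, 0.7,0,0,0,0,0,0]'
python3 - <<'E'
from h import *
plan(gp(-.048,-.033),11.6,-19.5)
E
```

```text
t: 12.55
tool_pos: [0.5503, 0.0861, 0.0202]
tool_rot: [3.047, 0.311, -0.522]
contact_force: [-1.2, -0.2, -0.5]
opening: 0.0598
turn [ 0.04 -0.06  0.07] shift before [-0.2 -0.   3.6] after [-0.2 -0.   3.6]
t 12.55 pos [0.5503 0.0861 0.0202] F [-1.2 -0.2 -0.5] open 0.0598
```

```bash
python3 -m jog '[0.7,0,0,0.0025,0,0,0, 0.7,0,0,0.001,0,0,0, 0,0,0,0,0,0,0, 0,0,0,0,0,0,0, 0,0,0,0,0,0,0, 0,0,0,0,0,0,0, 0,0,0,0,0,0,0, 0,0,0,0,0,0,0]' 50
python3 - <<'E'
from h import *
p=get('wrist');q=get('scene')
cv2.imwrite('pics/g8.png',np.hstack([p['image'][80:420,130:430],cv2.resize(q['image'][190:330,240:400],None,fx=2.43,fy=2.43)[:340]]))
E
```

```text
t: 13.55
tool_pos: [0.5485, 0.0859, 0.0163]
tool_rot: [3.047, 0.312, -0.524]
contact_force: [-1.0, 0.3, 0.1]
opening: 0.0442
```

View pics/g8.png

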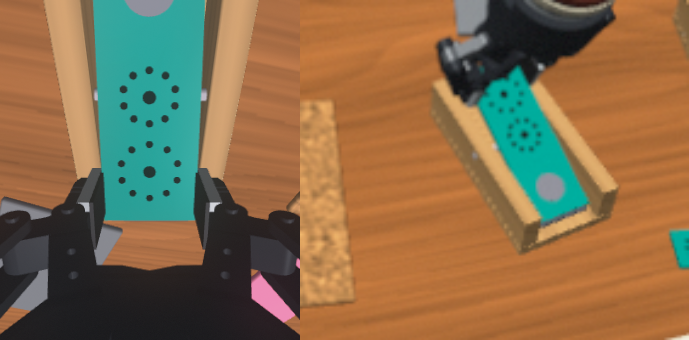

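The pads hold the raised end across its width (opening 44 mm). Lift off along the normal, then level.

```bash
python3 -m jog '[0,0,0,-0.003,0,0,0, 0,0,0,-0.006,0,0,0, 0,0,0,-0.012,0,0,0, 0,0,0,-0.02,0,0,0, 0,0,0,-0.025,0,0,0, 0,0,0,-0.025,0,0,0, 0,0,0,0,0,0,0]'
python3 - <<'E'
from h import *
p=get('wrist');H,S,V=hsv(p);m=((H>80)&(H<95)&(S>120)).astype('uint8');m=cv2.morphologyEx(m,cv2.MORPH_CLOSE,np.ones((9,9)))
c=max(cv2.findContours(m,cv2.RETR_EXTERNAL,cv2.CHAIN_APPROX_NONE)[0],key=cv2.contourArea)
print(cv2.boundingRect(c),cv2.approxPolyDP(c,4,True).reshape(-1,2).tolist())
T=p['T'];
# model: strip in tool frame, gripped s=-48, top face 39 mm behind TCP
for h in(.037,.041,.045):
  print(h,proj(p,[(T@[.048+s,w,-h,1])[:3] for s,w in((.065,-.023),(.065,.023),(-.065,.023),(-.065,-.023))]).round(0).tolist())
plan([.6,-.094,.12],-5.8,0)
E
```

```text
t: 14.52
tool_pos: [0.5812, 0.0923, 0.1059]
tool_rot: [3.048, 0.312, -0.513]
contact_force: [-0.3, 0.8, -1.1]
opening: 0.044
(221, 10, 116, 290) [[221, 11], [234, 299], [324, 299], [336, 10]]
0.037 [[223.0, 20.0], [335.0, 20.0], [323.0, 298.0], [235.0, 298.0]]
0.041 [[221.0, 16.0], [337.0, 17.0], [324.0, 302.0], [234.0, 302.0]]
0.045 [[220.0, 13.0], [339.0, 13.0], [325.0, 307.0], [233.0, 307.0]]
turn [ 2.97 19.14 17.31] shift before [-22.1 186.4  -9.2] after [ 39.  183.2 -16.1]
t 14.575 pos [0.5797 0.0922 0.1039] F [ 0.8 -0.3 -1.1] open 0.0443
```

```bash
cat >> h.py <<'E'
def held(quad):
    p=get('wrist');K,d=np.array(p['camera_matrix']),np.array(p['dist_coeffs'])
    ob=np.float64([(.065,.023,0),(-.065,.023,0),(-.065,-.023,0),(.065,-.023,0)])
    ok,r,t=cv2.solvePnP(ob,np.float64(quad),K,d)
    M=np.eye(4);M[:3,:3]=cv2.Rodrigues(r)[0];M[:3,3]=t.ravel();return np.array(p['mount'])@M
E
python3 - <<'E'
from h import *
# order: +x left(+y), -x left, -x right, +x right
M=held([[221,10.5],[234,299.5],[324,299.5],[336.5,10]]);print(M.round(4))
u=np.array([np.cos(np.radians(-6.2)),np.sin(np.radians(-6.2)),0])
pos=np.array([.598,-.0943,0])-u*M[0,3];print('target TCP xy',pos)
plan([*pos[:2],.06],-6.2,0)
E
```

```text
[[ 1.00e+00 -1.20e-03  8.10e-03  5.03e-02]
 [-1.20e-03 -1.00e+00 -5.10e-03 -1.00e-04]
 [ 8.10e-03  5.10e-03 -1.00e+00 -4.15e-02]
 [ 0.00e+00  0.00e+00  0.00e+00  1.00e+00]]
target TCP xy [ 0.54801829 -0.08887025  0.        ]
turn [ 3.04 19.3  17.7 ] shift before [-48.5 171.   62.1] after [-10.7 183.2  42.4]
t 14.625 pos [0.5785 0.0921 0.1024] F [-0.6 -0.2 -0.4] open 0.0441
```

```bash
python3 -m jog '[0,0,0,0,1.01,6.43,5.9, 0,0,0,0,1.01,6.43,5.9, 0,0,0,0,1.01,6.43,5.9, 0,-0.003,0.035,0,0,0,0, 0,-0.003,0.04,0,0,0,0, 0,-0.003,0.04,0,0,0,0, 0,-0.002,0.04,0.01,0,0,0, 0,0,0.028,0.01,0,0,0, 0,0,0,0,0,0,0, 0,0,0,0,0,0,0]'
python3 - <<'E'
from h import *
plan([.548,-.0889,-.018],-6.2,0)
p=get('wrist');H,S,V=hsv(p);m=((H>80)&(H<95)&(S>120)).astype('uint8');m=cv2.morphologyEx(m,cv2.MORPH_CLOSE,np.ones((9,9)))
c=max(cv2.findContours(m,cv2.RETR_EXTERNAL,cv2.CHAIN_APPROX_NONE)[0],key=cv2.contourArea)
print(cv2.approxPolyDP(c,4,True).reshape(-1,2).tolist())
E
```

```text
t: 15.88
tool_pos: [0.547, -0.088, 0.0815]
tool_rot: [-3.136, 0.17, 0.004]
contact_force: [-0.5, 0.2, -1.1]
opening: 0.0445
turn [-0.02  0.13  0.  ] shift before [ 1.3  0.8 99.5] after [ 1.1  0.7 99.5]
t 15.875 pos [ 0.547  -0.088   0.0815] F [-0.5  0.2 -1.1] open 0.0445
[[221, 11], [234, 298], [324, 299], [336, 10]]
```

```bash
python3 -m jog '[0,0.001,0.0007,0.02,0,0,0, 0,0,0,0.03,0,0,0, 0,0,0,0.025,0,0,0, 0,0,0,0.01,0,0,0, 0,0,0,0.005,0,0,0, 0,0,0,0,0,0,0, 0,0,0,0,0,0,0]'
python3 - <<'E'
from h import *
plan([.548,-.0889,-.028],-6.2,0)
p=get('wrist');q=get('scene')
cv2.imwrite('pics/p9.png',np.hstack([p['image'][:420,130:430],cv2.resize(q['image'][210:340,170:300],None,fx=3.2,fy=3.231)]))
E
```

```text
t: 16.8
tool_pos: [0.5494, -0.0898, -0.0067]
tool_rot: [3.136, -0.17, 0.002]
contact_force: [-0.1, 1.3, -1.1]
opening: 0.0446
turn [ 0.04 -0.06  0.01] shift before [-1.5 -0.7 21.3] after [-1.4 -0.7 21.3]
t 16.8 pos [ 0.5494 -0.0898 -0.0067] F [-0.1  1.3 -1.1] open 0.0446
```

View pics/p9.png

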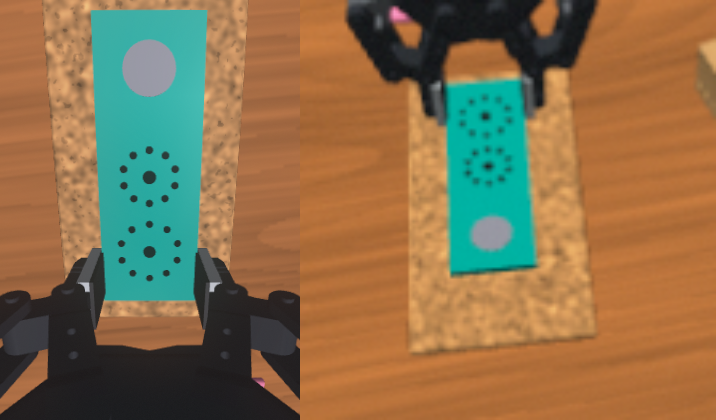

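Strip level and centred across the mat (wrist view: mat edges about columns 56 and 238, strip 97 to 203), parallel to it. Lower to contact.

```bash
python3 -m jog '[0,-0.0007,-0.0005,0.008,0,0,0, 0,0,0,0.005,0,0,0, 0,0,0,0.003,0,0,0, 0,0,0,0.002,0,0,0, 0,0,0,0,0,0,0, 0,0,0,0,0,0,0]'
python3 -m jog '[0,0,0,0.0015,0,0,0, 0,0,0,0.0,0,0,0, 0,0,0,0,0,0,0]'
python3 -m jog '[0,0,0,0.001,0,0,0, 0,0,0,0.0,0,0,0, 0,0,0,0,0,0,0]'
```

```text
t: 17.65
tool_pos: [0.5479, -0.089, -0.0256]
tool_rot: [3.137, -0.17, -0.001]
contact_force: [-2.1, -0.1, 1.7]
opening: 0.0445
t: 18.02
tool_pos: [0.5479, -0.089, -0.0256]
tool_rot: [3.137, -0.17, -0.003]
contact_force: [-6.6, 1.7, 12.5]
opening: 0.0445
t: 18.4
tool_pos: [0.5479, -0.089, -0.0257]
tool_rot: [3.137, -0.169, -0.004]
contact_force: [-10.0, 1.8, 18.1]
opening: 0.0442
```

Contact at z = -0.0256. Relieve the force, release gently and withdraw.

```bash
python3 -m jog '[0,0,0,-0.0023,0,0,0, 0,0,0,0,0,0,0, 0.6,0,0,0,0,0,0, 0.7,0,0,0,0,0,0, 0.8,0,0,0,0,0,0, 0.8,0,0,0,0,0,0]' 20
python3 -m jog '[0.8,0,0,-0.005,0,0,0, 0.8,0,0,-0.015,0,0,0, 0.8,0,0,-0.03,0,0,0, 0.8,0,0,-0.04,0,0,0, 0.8,0,0,-0.04,0,0,0, 0.8,-0.03,0,-0.03,0,0,0, 0.8,-0.05,0,0,0,0,0, 0.8,-0.03,0,0,0,0,0, 0.8,0,0,0,0,0,0, 0.8,0,0,0,0,0,0]'
python3 - <<'E'
from h import *
p=get('wrist');q=get('scene')
H,S,V=hsv(p);m=((H>80)&(H<95)&(S>120)).astype('uint8');m=cv2.morphologyEx(m,cv2.MORPH_CLOSE,np.ones((9,9)))
print(rect(p,m,.010)[0]);o=ctrl.get_obs();print(o['t'],o['tool_pos'])
cv2.imwrite('pics/e10.png',np.hstack([cv2.resize(p['image'],None,fx=.7,fy=.7),cv2.resize(q['image'],None,fx=.7,fy=.7)]))
E
```

```text
t: 19.15
tool_pos: [0.5477, -0.0889, -0.0262]
tool_rot: [3.137, -0.17, -0.002]
contact_force: [0.6, 0.2, 0.2]
opening: 0.0684
t: 20.4
tool_pos: [0.4394, -0.0773, 0.1352]
tool_rot: [3.136, -0.17, 0.002]
contact_force: [0.4, -0.4, -0.1]
opening: 0.0682
((575.416748046875, -91.73922729492188), (45.42498016357422, 82.99500274658203), 83.82786560058594)
20.5 [ 0.43944557 -0.07728313  0.13474328]
```

View pics/e10.png

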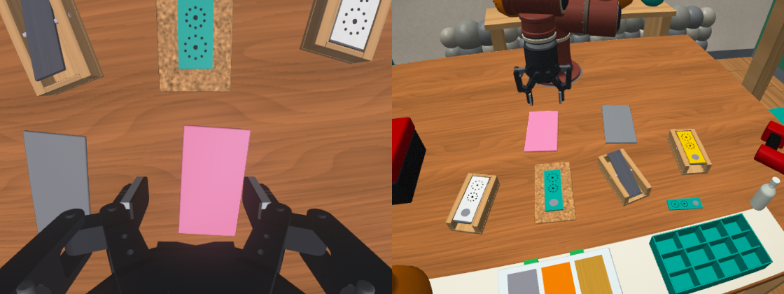

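Final views: the strip lies flat, lengthwise on the cork mat, and the yellow and white templates are still in their holders. Check the centring numerically in the same camera as the mat corners.

```bash
python3 - <<'E'
from h import *
for n,bx,mc in(('scene',[233,276,59,90],(602.1,-95.2)),('top',[331,181,57,90],(595.7,-95.))):
    p=get(n);H,S,V=hsv(p);m=boxmask((H>75)&(H<100)&(S>90),bx).astype('uint8');m=cv2.morphologyEx(m,cv2.MORPH_CLOSE,np.ones((9,9)))
    try: print(n,rect(p,m,.010)[0],'mat',mc)
    except Exception as e: print(n,e)
print(ctrl.get_obs()['t'])
E
```

```text
scene ((601.33056640625, -96.5889892578125), (45.2393684387207, 130.3949432373047), 84.00191497802734) mat (602.1, -95.2)
top ((616.5835571289062, -96.21371459960938), (44.44089889526367, 86.37369537353516), 83.84878540039062) mat (595.7, -95.0)
20.6
```

Centred within about 1.5 mm, yaw -6.0° against the mat's roughly -6.2°. The top camera is part-occluded by the arm. Handing in.

```bash
python3 -c "
from station import ctrl
print(ctrl.finish_job())"
```

```text
the job is handed in; nothing more can be done
None
```

The teal template now lies flat in the middle of the cork mat, lengthwise along it, and the job is handed in at about 20.6 s of the 48 s allowed. I pressed its spot end down to the stop and it stayed tipped at 0.34 rad. I then gripped the raised end, levelled it, lowered it to contact, let go and withdrew.

**Final checks**
- **Position:** the scene camera puts the template's centre within about 1.5 mm of the mat's. Its angle is -6.0°, against about -6.2° for the mat.
- **Robot clear:** the gripper is open and well away, with no force reading.
- **Other templates:** the yellow and white ones look untouched in the last picture; I did not measure them.

**Disagreements**
- **Top camera:** it could not confirm the position. The arm hid part of the template, so it saw only 86 mm of the 130 mm length.
- **Fingertips:** they turned out to sit about 30 mm behind the reported tool point (TCP), so pressing started lower than planned. I used that offset for the grasp and the placing.
- **Forces:** they reached about 15 N at the press stop and about 20 N when setting the template down, well under the wrist limit of 120 N.

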